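Make up two packer kits for the saws

TASK

Make up the two set-up kits for the saws. In the middle of the slot of each kit board lay packers, flat and lengthways between the end walls, so that they come exactly flush with the tops of the end walls: two packers in the deep slot, the thicker one underneath, and a single packer in the shallow slot. Stand the lobed knob in the nest of the deep board, stud up as it is now, and the angle bracket, base down, in the nest of the shallow board, and leave the left-over packer, the glue bottle and the brush where they are.

Things in the scene. Friction and masses are not known exactly. Their poses are not given: they have to be found in the camera images.
- deep_board: Fixed kit board, deep slot. Plywood base 96 (x) by 168 (y) by 6 mm; origin: centre of its underside. SLOT, centre y -40 mm: floor z 6 mm, between two dark end walls (60 mm along x, 8 thick, centred at y -80 and 0; 72 mm clear) 40 mm high above the floor; open towards +x and -x. NEST, centre y +42 mm: floor z 6 mm, 86 by 76 mm inside, 5 mm lips on three sides, a slot wall on the fourth.
- shallow_board: Fixed kit board, shallow slot. Plywood base 96 (x) by 168 (y) by 6 mm; origin: centre of its underside. SLOT, centre y -40 mm: floor z 6 mm, between two dark end walls (60 mm along x, 8 thick, centred at y -80 and 0; 72 mm clear) 24 mm high above the floor; open towards +x and -x. NEST, centre y +42 mm: floor z 6 mm, 86 by 76 mm inside, 5 mm lips on three sides, a slot wall on the fourth.
- packer8: Loose beech packer, a flat rectangular block 40 mm (its x) by 60 mm (its y) and 8 mm thick, lying flat, marked with 1 small black drilled dot in a row along the middle of its top face. Origin at the centre of its underside, z up. Weighs about 14 g.
- packer16: Loose beech packer, a flat rectangular block 40 mm (its x) by 60 mm (its y) and 16 mm thick, lying flat, marked with 2 small black drilled dots in a row along the middle of its top face. Origin at the centre of its underside, z up. Weighs about 27 g.
- packer24: Loose beech packer, a flat rectangular block 40 mm (its x) by 60 mm (its y) and 24 mm thick, lying flat, marked with 3 small black drilled dots in a row along the middle of its top face. Origin at the centre of its underside, z up. Weighs about 40 g.
- packer32: Loose beech packer, a flat rectangular block 40 mm (its x) by 60 mm (its y) and 32 mm thick, lying flat, marked with 4 small black drilled dots in a row along the middle of its top face. Origin at the centre of its underside, z up. Weighs about 54 g.
- knob: Loose black five-lobed clamping knob standing upside down on the bench: lobed head 52 mm across and 18 mm high at the bottom, above it a round boss 24 mm in diameter from z 18 to 34 mm (good to grip), above that a bare steel stud 10 mm in diameter up to z 52 mm. Origin at the centre of its underside, z up the stud. About 70 g.
- bracket: Loose aluminium angle bracket (L-shape): flat base 50 by 50 mm, 8 mm thick, and along its -x edge an upright flange 8 mm thick (x from -25 to -17 mm), 50 mm wide along y, rising to z 50 mm (good to grip across its 8 mm thickness). Origin at the centre of the underside of the base, z up. About 110 g.
- glue: Bystander: pale glue bottle with an orange cap, 56 mm in diameter, 150 mm tall, standing; origin at the centre of its underside. Leave alone.
- brush: Bystander: hand brush lying on the bench beyond the boards; its origin is on its underside. Leave alone.

How it is judged:
At the end, for the whole second after the job is handed in: 32 mm packer, 8 mm on top, in deep slot; 24 mm in shallow slot: 12 mm in x, y, 2.5 mm in height, 0.25 rad lengthways. Knob in deep, bracket in shallow nest: 18 mm, 2.5 mm in height. Tilt under 0.1 rad, at rest. 16 mm packer, bottle (upright to 0.2 rad), brush within 30 mm of start (x of packer32 in the frame of deep_board between -0.012 and 0.012 m and y of packer32 in the frame of deep_board between -0.052 and -0.028 m and z of packer32 in the frame of deep_board between 0.0035 and 0.0085 m and angle between each of packer32, packer8, packer24, knob, bracket's own z axis and vertical below 0.1 rad and linear speed of each of packer32, packer8, packer24, knob, bracket below 0.02 m/s and angular speed of each of packer32, packer8, packer24, knob, bracket below 0.2 rad/s and angle between the y axis of each of packer32, packer8 and the y axis of deep_board, either way round below 0.25 rad and x of packer8 in the frame of deep_board between -0.012 and 0.012 m and y of packer8 in the frame of deep_board between -0.052 and -0.028 m and z of packer8 in the frame of deep_board between 0.0355 and 0.0405 m and x of packer24 in the frame of shallow_board between -0.012 and 0.012 m and y of packer24 in the frame of shallow_board between -0.052 and -0.028 m and z of packer24 in the frame of shallow_board between 0.0035 and 0.0085 m and angle between the y axis of packer24 and the y axis of shallow_board, either way round below 0.25 rad and x of knob in the frame of deep_board between -0.018 and 0.018 m and y of knob in the frame of deep_board between 0.024 and 0.06 m and z of knob in the frame of deep_board between 0.0035 and 0.0085 m and x of bracket in the frame of shallow_board between -0.018 and 0.018 m and y of bracket in the frame of shallow_board between 0.024 and 0.06 m and z of bracket in the frame of shallow_board between 0.0035 and 0.0085 m and distance of each of packer16, glue, brush from where it was at the start of the episode below 0.03 m and angle between glue's own z axis and vertical below 0.2 rad); the robot touches nothing.
It fails at once if the glue bottle, the brush or the left-over packer was moved by more than 30 mm (distance of any of glue, brush, packer16 from where it was at the start of the episode above 0.03 m).
It also fails if it takes over 125 s, if anything falls off the work surface, if the arm or the gripper's body presses on something with over 40 N, if the wrist force passes 120 N, or if a joint passes its speed limit or range.

ROBOT

A 7-joint arm with a two-finger parallel gripper is mounted at the origin on the work surface. World frame = base frame: x ahead of the robot, y to its left, z up, the work surface at z = 0. Lengths are in m, angles in rad, forces in N, time in s.
With the tool pointing down it reaches from about 0.35 to 0.9 m from the base axis. Payload 8.1 kg.
Tool frame: the origin (TCP) lies midway between the tips of the shut fingers; the grasp point (between the pads) lies arm.grip_point_offset behind it (arm.grip_point_offset is the distance from the TCP to the grasp point, in m); y points along the fingers, z is the direction in which the jaws open and shut, and the axes are right-handed (so a half turn about y gives the same grasp; the last joint's range is limited). The gripper opens to 92 mm and grips with 3 to 60 N. Pads are 19 mm wide; open, the fingers measure 130 mm over their backs; the gripper's body (75 mm by 190 mm) begins 47 mm behind the grasp point.
Start: joints at [1.025, 0.434, 0.025, 1.573, -0.012, 1.134, -0.075], TCP at [0.268, -0.565, 0.227] pointing down, gripper open.
Joint ranges: [-2.62, 2.62], [-0.44, 2.09], [-1.27, 1.32], [0.08, 2.57], [-1.32, 4.46], [0.12, 2], [-2.74, 2.74]. Speed limits (rad/s): [2.22, 2.22, 3.01, 3.01, 3.14, 3.14, 3.14].

INTERFACE

Orientations are given as a rotation vector (axis times angle).
In Python, from cell import arm, get_image, camera_info gives the robot as it stands.
- The arm moves only by the tool carry_out, never from a script. Its argument "steps" is one flat list of numbers, 5 for each row, row after row: the opening, from 0 (shut) to 1 (fully open), then the shift along the world's x, y, z in units of 0.1 m (1.0 is 0.1 m), then the turn about the world's z in units of 45 degrees (1.0 is 45 degrees). In form: [hand, dx, dy, dz, spin, hand, dx, dy, dz, spin, ...]. A call has 1 to 12 rows; each row is the pose to reach, as a shift and turn from the pose commanded when the call began; what a row does not reach only later rows make up. A row lasts 1/10 s, in which the tool goes at most 50 mm and 8.59 degrees, less where a joint would pass 70% of its speed; a pose out of reach is approached as far as the arm can. A call with a number of a shift or a turn outside -1 to 1 is refused whole. A call with a gripper value outside its range is refused whole. The fingers move at their own pace and stop on an object; "grip_force" is the grip in N (left out, the last holds). Time passes only in rows, so rows that repeat a pose let the fingers close. It gives the time, the measured TCP pose, the force and the opening at its end, in the units of the state.
- arm.observe(): the state, without advancing time (a new reading comes with each control period).
- get_image(name): name is "scene" or "top" or "wrist"; returns (picture, depth): 420x560x3 uint8, red, green, blue; 420x560 float32, m along the optical axis (not along the pixel's ray), 0 where there is no reading.
- camera_info(name): a dict with "fovy" (degrees; the focal length in pixels is half the picture's height over the tangent of half this angle, whatever the lens; pixels are square), "cx", "cy" (the principal point, pixels), "R" (3x3) and "t" (3): a world point X has camera coordinates R X + t; the wrist camera has in their place "tool_from_camera" (4x4, takes a point from camera to tool coordinates, whose origin is the TCP and whose axes are the tool frame's). Camera axes: x right, y down, z forward; pixel columns grow to the right and rows downward; lengths in m; the calibration is good to about 2 mm. The wrist camera is an equidistant fisheye: a pixel r from the principal point sees the ray r / f radians off the axis. A picture is of the moment at which its call begins: read the wrist's pose just before it. camera_info takes no time and is no camera call.
- arm.sign_off(): hands the job in, once; it reports no verdict.
The state is a dict: "clock": time; "joints": joint angles; "dq": joint speeds; "joint_efforts": joint torques, N m; "position": TCP position; "ee_rot": TCP orientation; "force": force on the tool from outside, world axes, zero at the start; "ft_torque": the same for the moment, N m; "width": opening from 0.0 (shut) to 1.0 (fully open).
Only numpy, scipy, OpenCV 4.12 (cv2) and the standard library are available. Lean on these libraries where they do the work, as an engineer would, in place of code of your own. Each camera call takes 0.05 s, during which the arm holds its last target. There are 200 camera calls.

## Working session

There is one attempt and no reset: what is moved stays moved. The work goes in short steps, Python scripts to look and compute and a tool call to move; the robot and the scene stay as the last step left them, time stands still between calls to the robot, and variables do not carry over. Pictures are saved under pics/ and viewed, about 12 in all and at most 16, crops included, and the job is handed in when it is done.

Besides the shell and the picture viewer there is one more tool, called after "Call:" by a JSON object that holds its "fn" and its "kwargs", one argument or row to a line. carry_out: Moves the arm, as the interface text tells. Shifts and turns lie within -1 to 1; 1 stands for 0.1 m of shift or 45 degrees of turn. Its arguments: {"type":"object","properties":{"steps":{"type":"array","items":{"type":"number"}},"grip_force":{"type":"number"}},"required":["steps"]}

```bash
mkdir -p pics; ls
python3 - <<'E'
from cell import arm,get_image,camera_info
import cv2,numpy as np
s=arm.observe();print(s, arm.grip_point_offset)
for n in("scene","top"):
    im,d=get_image(n);cv2.imwrite(f"pics/{n}0.png",im[:,:,::-1]);np.save(f"pics/{n}0.npy",d)
    print(n,camera_info(n))
print(camera_info("wrist"))
E
```

```text
pics
{'clock': 0.0, 'joints': array([ 1.02539206,  0.43521038,  0.0249614 ,  1.57411696, -0.01158548,
        1.13399842, -0.07508584]), 'dq': array([ 0.00174421, -0.00074353, -0.00059712,  0.00032648, -0.00032936,
        0.00118513,  0.00032727]), 'joint_efforts': array([-2.07165313e-04, -6.67854810e+01,  9.84900780e-01, -3.14470768e+01,
       -6.06294698e-02,  4.28700924e-02,  1.81501996e-04]), 'position': array([ 0.2675215 , -0.56427236,  0.22594499]), 'ee_rot': array([-0.44530925,  1.97782205, -1.97476492]), 'force': array([-0.0089671 ,  0.09720357,  0.51143643]), 'ft_torque': array([-0.03552591, -0.0177239 , -0.00327569]), 'width': 0.999984637969009} 0.0188
scene {'fovy': 51.39044825391722, 'cx': 273.38669270960884, 'cy': 214.28370670144335, 'R': array([[-0.20099642,  0.97946304,  0.01589338],
       [ 0.79330089,  0.17226946, -0.58394942],
       [-0.57469482, -0.10476351, -0.81163445]]), 't': array([ 0.16094967, -0.45147682,  1.37189547])}
top {'fovy': 51.887942230686114, 'cx': 276.92741571104455, 'cy': 207.9237491237713, 'R': array([[ 0.00964848, -0.99984676, -0.01460721],
       [-0.98676824, -0.00715584, -0.16197911],
       [ 0.16184976,  0.01597678, -0.98668607]]), 't': array([-0.02211621,  0.60077662,  0.99097901])}
{'fovy': 65.70646984690485, 'cx': 272.3067185079056, 'cy': 208.4022795542392, 'tool_from_camera': array([[-5.92864384e-04,  9.58752702e-01,  2.84240928e-01,
        -7.69687116e-02],
       [-3.53440448e-06, -2.84240980e-01,  9.58752870e-01,
        -1.58029483e-01],
       [ 9.99999824e-01,  5.67405807e-04,  1.71904973e-04,
         1.29370038e-04],
       [ 0.00000000e+00,  0.00000000e+00,  0.00000000e+00,
         1.00000000e+00]])}
```

View pics/scene0.png

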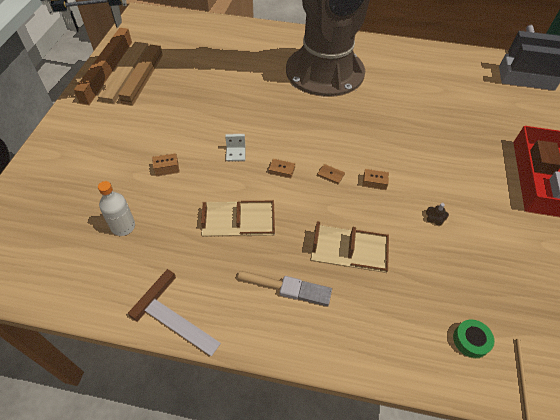

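View pics/top0.png

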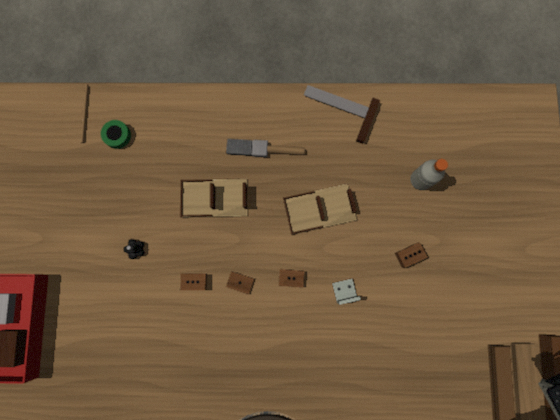

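The top view (x up, y left) shows boards at px (214,198) and (320,208). The packers are at (193,282), (240,282), (291,278) and (412,255), the knob at (134,249), the bracket at (346,291) and the bottle at (428,175). Next I measure these with the depth from both cameras.

```bash
cat > h.py <<'E'
import numpy as np,cv2
from scipy.spatial.transform import Rotation as Ro
from cell import arm,get_image,camera_info
def cloud(n,d):
    c=camera_info(n);f=210/np.tan(np.radians(c["fovy"]/2))
    v,u=np.mgrid[0:420,0:560]
    P=np.stack([(u-c["cx"])/f*d,(v-c["cy"])/f*d,d],-1)
    return (P-c["t"])@c["R"]
E
python3 - <<'E'
from h import *
s=arm.observe();print(Ro.from_rotvec(s["ee_rot"]).as_matrix().round(3))
for n in("top","scene"):
    im=cv2.imread(f"pics/{n}0.png");W=cloud(n,np.load(f"pics/{n}0.npy"))
    X,Y,Z=W[...,0],W[...,1],W[...,2]
    roi=(X>.35)&(X<.85)&(abs(Y)<.5)
    flat=roi&(abs(Z)<.012);print(n,"table z",np.median(Z[roi]))
    A=np.c_[X[flat],Y[flat],np.ones(flat.sum())];p=np.linalg.lstsq(A,Z[flat],rcond=None)[0];print("plane",p.round(4))
    m=(roi&(Z-X*p[0]-Y*p[1]-p[2]>.004)).astype(np.uint8)
    k,l,st,c=cv2.connectedComponentsWithStats(m)
    for i in range(1,k):
        if st[i,4]<60: continue
        q=l==i;z=Z[q];zt=np.percentile(z,90)
        t=q&(Z>zt-.005)
        r=cv2.minAreaRect(np.c_[X[t],Y[t]].astype(np.float32)*1000)
        print(np.round(c[i]),st[i,4],"top z",zt.round(4),"rect mm",np.round(r[0]),np.round(r[1]),round(r[2]), "cols",im[t].mean(0).round())
im=cv2.imread("pics/top0.png")
a=cv2.resize(im[180:310,110:450],None,fx=2.35,fy=2.35,interpolation=2)
im=cv2.imread("pics/scene0.png");b=cv2.resize(im[120:290,90:460],(800,368),interpolation=2)
a=a[:,:800];a=np.pad(a,((0,0),(0,800-a.shape[1]),(0,0)))
cv2.imwrite("pics/c1.png",np.clip(np.vstack([a,b])[:600]*1.5,0,255))
E
```

```text
[[-0.904 -0.001  0.428]
 [-0.428  0.001 -0.904]
 [ 0.    -1.    -0.001]]
top table z -7.40987966577941e-05
plane [-0.0005  0.002   0.0003]
[ 82. 129.] 74 top z 0.0109 rect mm [813. 492.] [71. 10.] 2 cols [ 62.  90. 114.]
[364. 128.] 235 top z 0.0214 rect mm [ 817. -238.] [20. 74.] 69 cols [22. 35. 56.]
[115. 133.] 660 top z 0.028 rect mm [614. 209.] [602.  68.] 47 cols [41. 69. 38.]
[258. 148.] 948 top z 0.0205 rect mm [615.  39.] [199. 337.] 81 cols [ 82.  92. 101.]
[428. 173.] 798 top z 0.1478 rect mm [ 568. -208.] [ 25. 441.] 35 cols [ 39.  75. 140.]
[213. 197.] 2051 top z 0.0351 rect mm [543.  67.] [280. 103.] 22 cols [35. 52. 72.]
[320. 208.] 2097 top z 0.0149 rect mm [580. -81.] [148. 272.] 43 cols [35. 52. 74.]
[134. 248.] 302 top z 0.0365 rect mm [475. 156.] [388.  22.] 81 cols [45. 47. 49.]
[410. 254.] 480 top z 0.0332 rect mm [ 456. -206.] [ 47. 344.] 16 cols [37. 59. 88.]
[291. 278.] 416 top z 0.018 rect mm [436. -51.] [60. 40.] 86 cols [40. 64. 94.]
[239. 282.] 402 top z 0.0099 rect mm [424.  74.] [60. 40.] 72 cols [38. 61. 90.]
[193. 281.] 446 top z 0.0263 rect mm [426. 
[... 713 characters left out ...]
.] 2138 top z 0.0131 rect mm [ 612. -123.] [ 98. 168.] 13 cols [ 71. 102. 132.]
[437. 214.] 334 top z 0.0371 rect mm [507. 335.] [23. 21.] 55 cols [67. 74. 85.]
[351. 248.] 2399 top z 0.021 rect mm [637. 103.] [63. 88.] 2 cols [43. 65. 95.]
[160. 284.] 392 top z 0.0217 rect mm [ 819. -240.] [21. 73.] 69 cols [ 43.  65. 100.]
[292. 288.] 1399 top z 0.0206 rect mm [765.  14.] [199.  43.] 87 cols [128. 140. 153.]
[474. 338.] 1166 top z 0.0277 rect mm [800. 401.] [68. 70.] 50 cols [ 61. 105.  55.]
[520. 357.] 145 top z 0.0101 rect mm [815. 490.] [ 8. 70.] 89 cols [ 81. 118. 146.][ WARN:0@0.232] global loadsave.cpp:1063 imwrite_ Unsupported depth image for selected encoder is fallbacked to CV_8U.
```

View pics/c1.png

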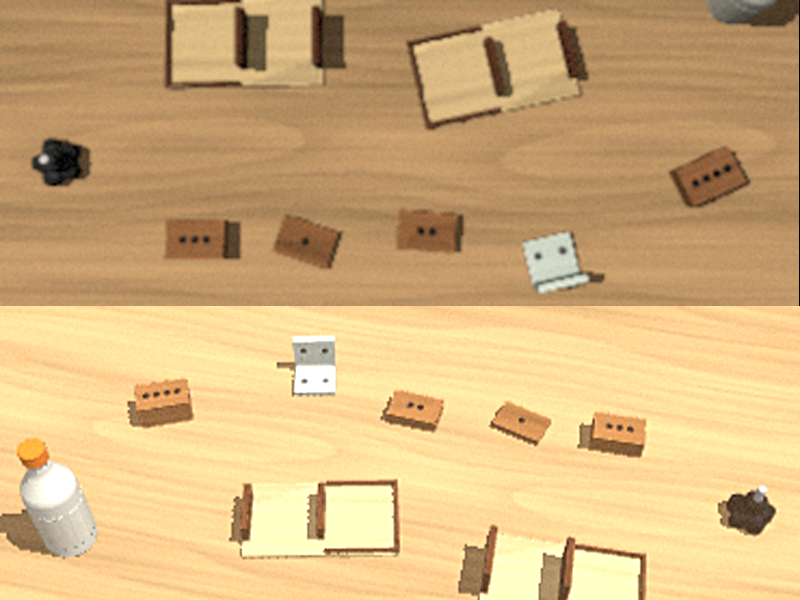

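Positions are roughly clear: the left board in the top view is the deep one, with tops near 46 mm, and the right one is shallow. Next I fit robust faces per object in both views.

```bash
cat > m.py <<'E'
from h import *
def comp(W,seed,rad,z0,z1):
    m=((np.hypot(W[...,0]-seed[0],W[...,1]-seed[1])<rad)&(W[...,2]>z0)&(W[...,2]<z1)).astype(np.uint8)
    k,l,st,c=cv2.connectedComponentsWithStats(m,connectivity=4)
    out=[]
    for i in range(1,k):
        if st[i,4]<12: continue
        P=W[l==i];xy=P[:,:2].astype(np.float32)*1000
        r=cv2.minAreaRect(xy);e,v=np.linalg.eigh(np.cov(xy.T));a=np.degrees(np.arctan2(v[1,1],v[0,1]))%180
        out.append((st[i,4],xy.mean(0).round(1),"z",(np.median(P[:,2])*1000).round(1),"longax",a.round(1),"rect",np.round(r[0],1),np.round(r[1],0),round(r[2],1)))
    return sorted(out,key=lambda o:-o[0])
E
python3 - <<'E'
from m import *
T={"p32":((.498,-.342),.06,.028,.036),"p16":((.438,-.053),.06,.012,.021),"p8":((.427,.072),.05,.0045,.013),"p24":((.427,.184),.06,.020,.03),
"knobhead":((.505,.335),.06,.012,.022),"knobboss":((.505,.335),.06,.03,.038),"knobstud":((.505,.335),.06,.047,.06),
"br flange":((.389,-.188),.08,.045,.055),"br base":((.41,-.188),.08,.005,.011),
"deepwalls":((.62,.1),.13,.040,.05),"shalwalls":((.612,-.123),.13,.026,.034),"deepfloor":((.62,.1),.13,.003,.0095),"shalfloor":((.612,-.123),.13,.003,.0095),"glue":((.67,-.38),.1,.12,.16)}
Ws={n:cloud(n,np.load(f"pics/{n}0.npy")) for n in("top","scene")}
for k,a in T.items():
    for n in Ws:
        for o in comp(Ws[n],*a)[:3]: print(k,n,*o)
E
```

```text
p32 top 391 [ 494.2 -340.8] z 31.1 longax 115.5 rect [ 494.2 -340.5] [40. 61.] 24.7
p32 scene 302 [ 497.9 -341.8] z 32.0 longax 114.5 rect [ 497.6 -342.2] [41. 60.] 24.3
p16 top 401 [435.7 -51. ] z 15.2 longax 86.6 rect [435.9 -51.4] [60. 40.] 85.9
p16 scene 298 [439.8 -52.7] z 16.1 longax 87.3 rect [438.8 -53.2] [60. 44.] 86.3
p8 top 397 [423.9  74.4] z 7.8 longax 72.3 rect [423.8  74.2] [60. 40.] 72.5
p8 scene 294 [427.6  72.6] z 8.0 longax 74.1 rect [427.3  72.2] [61. 44.] 70.6
p24 top 419 [425.2 186.1] z 23.9 longax 89.8 rect [425.3 186.2] [38. 59.] 0.5
p24 scene 323 [429.1 184.4] z 24.2 longax 91.6 rect [427.2 184.2] [44. 60.] 1.4
knobhead top 186 [503.1 333.3] z 18.0 longax 161.5 rect [503.7 334.5] [47. 48.] 55.0
knobhead scene 183 [513.6 332.9] z 17.8 longax 73.1 rect [510.1 332.4] [49. 41.] 66.6
knobboss top 52 [503.4 334.4] z 33.7 longax 163.8 rect [503.3 335.3] [21. 23.] 66.6
knobboss scene 58 [509.5 333.8] z 34.7 longax 66.4 rect [507.2 334.7] [23. 21.] 54.6
knobstud top 17 [503.7 335.6] z 51.7 longax 170.8 rect [503.7 335.6] [7. 8.] 42.7
knobstud scene 20 [507.1 334.3] z 
[... 1011 characters left out ...]
alls scene 71 [ 614.5 -122.5] z 29.8 longax 12.9 rect [ 612.4 -123.8] [61.  7.] 14.2
deepfloor top 1835 [632.7 145.9] z 5.9 longax 92.0 rect [634.6 145.2] [ 98. 167.] 1.3
deepfloor top 16 [587. 166.] z 7.5 longax 89.6 rect [585.9 165.6] [22.  7.] 76.1
deepfloor scene 2262 [639.1 143.7] z 6.4 longax 95.3 rect [638.5 143.5] [166.  99.] 89.8
shalfloor top 1915 [ 608.1 -121.5] z 5.5 longax 102.6 rect [ 608.5 -121.5] [100. 167.] 13.3
shalfloor scene 2052 [ 612.5 -123.1] z 6.2 longax 104.0 rect [ 610.6 -122.8] [102. 167.] 11.6
glue top 156 [ 684.2 -376.6] z 147.6 longax 121.0 rect [ 686.  -378.8] [25. 25.] 50.6
glue scene 204 [ 691.5 -377.4] z 147.2 longax 120.1 rect [ 688.6 -380.1] [25. 26.] 14.1
```

Both views agree within about 3 mm, and heights match the text (8, 16, 24, 32, 46 and 30 mm). Averaged targets:

| Item | Position (mm) | Jaw angle |
|---|---|---|
| packer32 | (496, -341) | 25° |
| Deep slot | (636.5, 104) | 1.7° |
| Shallow slot | (620, -161) | 13° |

I start with packer32.

Call:
{"fn": "carry_out", "kwargs": {
  "steps": [1,1,1,0,1,1,1,1,0,1,1,1,1,0,1,1,1,1,0,1,1,1,1,0,1,1,1,1,0,1],
  "grip_force": 20
}}

```text
clock: 0.7
position: [0.3678, -0.4643, 0.2264]
ee_rot: [-1.031, 1.453, -1.452]
force: [-0.0, -0.2, -1.4]
width: 1.001
```

Call:
{"fn": "carry_out", "kwargs": {
  "steps": [1,1,1,-0.5,1,1,1,1,-0.5,1,1,1,1,-0.5,1,1,1,1,-0.5,1,1,1,1,-0.5,1,1,1,1,-0.5,1]
}}

```text
clock: 1.3
position: [0.4677, -0.3642, 0.1761]
ee_rot: [-1.389, 0.873, -0.871]
force: [0.1, 0.7, -1.1]
width: 0.996
```

Call:
{"fn": "carry_out", "kwargs": {
  "steps": [1,0.28,0.23,-0.7,0,1,0.28,0.23,-1,0,1,0.28,0.23,-1,0,1,0.28,0.23,-1,0,1,0.28,0.23,-1,0]
}}

```text
clock: 1.8
position: [0.4962, -0.3429, 0.0784]
ee_rot: [-1.387, 0.876, -0.879]
force: [0.2, -0.1, 0.6]
width: 0.997
```

```bash
cat >> h.py <<'E'
def yaw():
    s=arm.observe();R=Ro.from_rotvec(s["ee_rot"]).as_matrix();return s["position"].round(4),np.degrees(np.arctan2(R[1,2],R[0,2])).round(1),s["width"],s["clock"]
E
python3 - <<'E'
from h import *
print(yaw());im,d=get_image("wrist");cv2.imwrite("pics/w1.png",im[:,:,::-1])
E
```

```text
(array([ 0.4962, -0.3429,  0.0784]), np.float64(25.3), 0.99745568226742, 1.8)
```

View pics/w1.png

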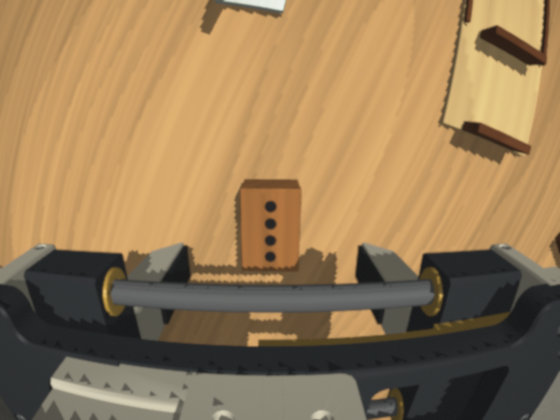

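The wrist view shows packer32 (four dots, px 270,225) square to the jaws and centred between the fingers. I descend and grip.

Call:
{"fn": "carry_out", "kwargs": {
  "steps": [1,0,0.02,-0.4,0,1,0,0.02,-0.66,0,1,0,0.02,-0.66,0,0,0,0.02,-0.66,0,0,0,0.02,-0.66,0,0,0,0.02,-0.66,0,0,0,0.02,-0.66,0,0,0,0.02,-0.66,0]
}}

```text
clock: 2.65
position: [0.4961, -0.34, 0.0114]
ee_rot: [-1.387, 0.876, -0.878]
force: [-0.2, 0.1, -0.3]
width: 0.614
```

Call:
{"fn": "carry_out", "kwargs": {
  "steps": [0,0,0,0,0,0,0,0,0,0,0,0,0,0.5,0,0,0,0,1,0,0,0,0,1,0]
}}

```text
clock: 3.15
position: [0.4997, -0.3413, 0.1173]
ee_rot: [-1.386, 0.869, -0.886]
force: [0.6, -0.9, -0.6]
width: 0.434
```

Call:
{"fn": "carry_out", "kwargs": {
  "steps": [0,0.3,1,0,-0.52,0,0.3,1,0,-0.52,0,0.3,1,0,-0.52]
}}

```text
clock: 3.45
position: [0.5282, -0.2314, 0.1109]
ee_rot: [-1.222, 1.183, -1.18]
force: [0.5, 0.6, -0.5]
width: 0.433
```

Call:
{"fn": "carry_out", "kwargs": {
  "steps": [0,0.3,1,0,0,0,0.3,1,0,0,0,0.3,1,0,0]
}}

```text
clock: 3.75
position: [0.5578, -0.131, 0.1109]
ee_rot: [-1.225, 1.177, -1.174]
force: [0.6, 0.1, -0.9]
width: 0.432
```

Call:
{"fn": "carry_out", "kwargs": {
  "steps": [0,0.3,1,0,0,0,0.3,1,0,0,0,0.3,1,0,0]
}}

```text
clock: 4.05
position: [0.5872, -0.0308, 0.1109]
ee_rot: [-1.225, 1.178, -1.174]
force: [0.8, 0.9, -0.5]
width: 0.431
```

Call:
{"fn": "carry_out", "kwargs": {
  "steps": [0,0.3,1,0,0,0,0.3,1,0,0,0,0.3,1,0,0]
}}

```text
clock: 4.35
position: [0.6164, 0.0694, 0.1109]
ee_rot: [-1.224, 1.179, -1.174]
force: [-0.2, -0.2, -0.8]
width: 0.435
```

Call:
{"fn": "carry_out", "kwargs": {
  "steps": [0,0.2,0.44,0,0,0,0.2,0.44,0,0,0,0.2,0.44,0,0,0,0.2,0.44,0,0]
}}

```text
clock: 4.75
position: [0.6354, 0.103, 0.1103]
ee_rot: [-1.226, 1.184, -1.184]
force: [0.5, -0.2, -1.0]
width: 0.437
```

Run:
```python
from h import *
print(yaw());im,d=get_image("wrist");cv2.imwrite("pics/w2.png",im[:,:,::-1])
im,d=get_image("scene")
from m import comp
W=cloud("scene",d)
for o in comp(W,(.636,.104),.12,.04,.15)[:4]:print(*o)
```

```text
(array([0.6354, 0.103 , 0.1103]), np.float64(1.9), 0.4372519278371589, 4.75)
86 [641.   63.3] z 46.0 longax 2.0 rect [639.3  63.2] [60.  8.] 1.6
59 [650.8 143.1] z 45.7 longax 3.4 rect [648.4 143.3] [37.  8.] 2.1
```

View pics/w2.png

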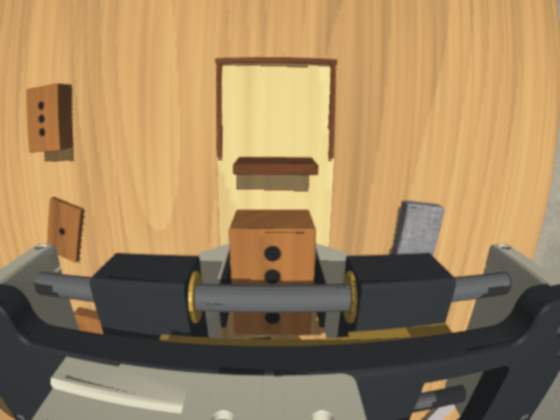

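The wrist view shows the block gripped square and centred over the slot, with the middle wall at px (275,165). I lower it.

Call:
{"fn": "carry_out", "kwargs": {
  "steps": [0,0.01,0.01,-0.4,0,0,0.01,0.01,-0.75,0,0,0.01,0.01,-0.85,0,0,0.01,0.01,-0.85,0,0,0.01,0.01,-0.88,0,0,0.01,0.01,-0.88,0]
}}

```text
clock: 5.45
position: [0.6378, 0.1054, 0.0243]
ee_rot: [-1.223, 1.183, -1.185]
force: [0.0, -0.3, -0.1]
width: 0.439
```

Call:
{"fn": "carry_out", "kwargs": {
  "steps": [0,0,0,-0.03,0,0,0,0,-0.045,0,0,0,0,-0.045,0,0,0,0,-0.045,0]
}}

```text
clock: 5.85
position: [0.6368, 0.1053, 0.0184]
ee_rot: [-1.225, 1.184, -1.184]
force: [0.9, -0.2, -0.4]
width: 0.432
```

Call:
{"fn": "carry_out", "kwargs": {
  "steps": [0.7,0,0,-0.01,0,0.7,0,0,-0.01,0,0.7,0,0,-0.01,0,0.7,0,0,-0.01,0,0.7,0,0,0.4,0,0.7,0,0,0.9,0,0.7,0,0,0.9,0]
}}

```text
clock: 6.55
position: [0.6409, 0.1068, 0.1152]
ee_rot: [-1.215, 1.177, -1.187]
force: [1.1, 1.1, 1.6]
width: 0.701
```

Call:
{"fn": "carry_out", "kwargs": {
  "steps": [0.8,-1,-0.15,0,-0.43,0.8,-1,-0.15,0,-0.43,0.8,-1,-0.15,0,-0.43]
}}

```text
clock: 6.85
position: [0.5276, 0.0883, 0.1065]
ee_rot: [-1.058, 1.437, -1.432]
force: [1.3, 0.3, 0.4]
width: 0.797
```

Call:
{"fn": "carry_out", "kwargs": {
  "steps": [0.8,-1,-0.15,0,0,0.8,-1,-0.15,0,0,0.8,-1.0,-0.15,0,0]
}}

```text
clock: 7.15
position: [0.4283, 0.0731, 0.1069]
ee_rot: [-1.06, 1.432, -1.429]
force: [1.7, 0.0, -0.1]
width: 0.8
```

Run:
```python
from m import *
print(yaw());im,d=get_image("scene");W=cloud("scene",d)
for o in comp(W,(.64,.104),.03,.028,.05)[:3]:print(*o)
for o in comp(W,(.64,.104),.12,.04,.05)[:3]:print(*o)
```

```text
(array([0.4283, 0.0731, 0.1069]), np.float64(-17.3), 0.8002880441840364, 7.15)
424 [640.2 104.1] z 38.0 longax 90.1 rect [637.7 103.4] [58. 42.] 88.7
96 [638.3 142.9] z 45.8 longax 1.6 rect [636.9 143. ] [61.  8.] 1.7
85 [640.4  63.2] z 45.9 longax 1.9 rect [638.4  63.2] [60.  8.] 1.7
```

packer32 is seated: its top is at 38.0 mm and it is centred within 1 mm. Next is packer8.

Call:
{"fn": "carry_out", "kwargs": {
  "steps": [0.8,-0.03,0,-0.4,0,0.8,-0.03,0,-0.8,0,0.8,-0.03,0,-0.95,0,0.8,-0.03,0,-0.95,0,0.8,-0.03,0,-0.95,0,0.8,-0.03,0,-0.95,0]
}}

```text
clock: 7.8
position: [0.4352, 0.0757, 0.0143]
ee_rot: [-1.048, 1.428, -1.429]
force: [0.0, -0.5, -0.5]
width: 0.801
```

Call:
{"fn": "carry_out", "kwargs": {
  "steps": [0.8,0,0,0,0,0.8,0,0,0,0]
}}

```text
clock: 8.0
position: [0.4345, 0.0753, 0.014]
ee_rot: [-1.048, 1.428, -1.43]
force: [-0.4, 0.2, 0.7]
width: 0.797
```

Run:
```python
from h import *
s=arm.observe();print(s["joints"].round(3),s["position"].round(4));print(Ro.from_rotvec(s["ee_rot"]).as_matrix().round(3))
```

```text
[-0.124  0.479 -0.218  2.211  0.222  0.47  -0.819] [0.4345 0.0753 0.014 ]
[[-0.299  0.002  0.954]
 [-0.954  0.    -0.299]
 [-0.001 -1.     0.002]]
```

Commanded dead-reckoning explains it: the earlier reading was taken mid-motion. I shift the remaining 9 mm, then go down and grip.

Call:
{"fn": "carry_out", "kwargs": {
  "steps": [0.8,-0.09,-0.02,0,0,0.8,-0.09,-0.02,-0.06,0,0.8,-0.09,-0.02,-0.1,0,0.8,-0.09,-0.02,-0.1,0,0.8,-0.09,-0.02,-0.1,0]
}}

```text
clock: 8.5
position: [0.4247, 0.0733, 0.003]
ee_rot: [-1.051, 1.429, -1.429]
force: [0.8, 0.7, 0.1]
width: 0.798
```

Call:
{"fn": "carry_out", "kwargs": {
  "steps": [0.3,0,0,0,0,0.3,0,0,0,0,0.3,0,0,0,0,0.3,0,0,0,0,0.3,0,0,0,0,0.3,0,0,0,0,0.3,0,0,0,0]
}}

```text
clock: 9.2
position: [0.4248, 0.0733, 0.0033]
ee_rot: [-1.05, 1.429, -1.429]
force: [0.1, 0.6, 0.7]
width: 0.431
```

Call:
{"fn": "carry_out", "kwargs": {
  "steps": [0.3,0,0,0.4,0,0.3,0,0,0.9,0,0.3,0.3,0.05,1,0.43,0.3,0.8,0.1,1,0.43,0.3,1,0.1,1,0.43]
}}

```text
clock: 9.7
position: [0.5293, 0.0837, 0.1046]
ee_rot: [-1.223, 1.177, -1.182]
force: [-0.3, -1.1, -0.1]
width: 0.434
```

Call:
{"fn": "carry_out", "kwargs": {
  "steps": [0.3,0.5,0.1,0,0,0.3,1,0.2,0,0,0.3,1,0.2,0,0]
}}

```text
clock: 10.0
position: [0.6302, 0.1043, 0.1028]
ee_rot: [-1.221, 1.183, -1.185]
force: [-0.9, 1.3, -1.9]
width: 0.43
```

Call:
{"fn": "carry_out", "kwargs": {
  "steps": [0.3,0.12,0.01,0,0,0.3,0.12,0.01,-0.3,0,0.3,0.12,0.01,-0.5,0,0.3,0.12,0.01,-0.5,0,0.3,0.12,0.01,-0.5,0]
}}

```text
clock: 10.5
position: [0.6364, 0.1043, 0.0533]
ee_rot: [-1.226, 1.184, -1.183]
force: [0.6, -0.1, -0.4]
width: 0.431
```

Run:
```python
from h import *
print(yaw());im,d=get_image("wrist");cv2.imwrite("pics/w3.png",im[:,:,::-1])
```

```text
(array([0.6364, 0.1043, 0.0533]), np.float64(2.0), 0.4314499486580166, 10.5)
```

View pics/w3.png

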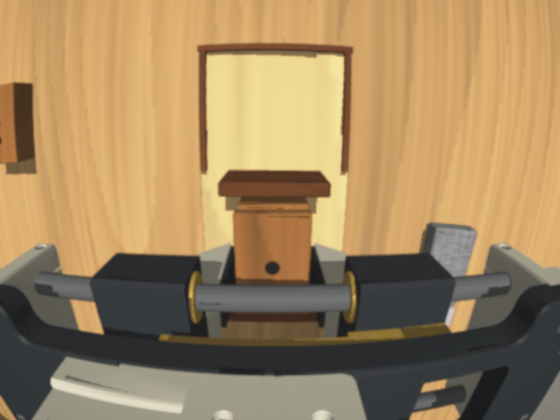

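packer8 (one dot, px 272,268) is square above packer32 and clear of the wall at px (275,183). I lower and release, then go on to packer24.

Call:
{"fn": "carry_out", "kwargs": {
  "steps": [0.3,0,0,-0.06,0,0.3,0,0,-0.12,0,0.3,0,0,-0.12,0,0.3,0,0,-0.12,0,0.65,0,0,-0.12,0,0.65,0,0,-0.12,0,0.65,0,0,-0.12,0,0.65,0,0,-0.12,0]
}}

```text
clock: 11.35
position: [0.6368, 0.1042, 0.0413]
ee_rot: [-1.225, 1.184, -1.184]
force: [0.3, -0.0, -0.8]
width: 0.643
```

Call:
{"fn": "carry_out", "kwargs": {
  "steps": [0.65,0,0,0.3,0,0.65,0,0,0.7,0,0.65,0,0,0.7,0]
}}

```text
clock: 11.65
position: [0.64, 0.1054, 0.1167]
ee_rot: [-1.218, 1.179, -1.186]
force: [0.9, 1.2, 0.6]
width: 0.649
```

Call:
{"fn": "carry_out", "kwargs": {
  "steps": [0.8,-0.5,0.2,0,0,0.8,-1,0.4,0,0,0.8,-1,0.4,0,0]
}}

```text
clock: 11.95
position: [0.5308, 0.1469, 0.1109]
ee_rot: [-1.23, 1.183, -1.178]
force: [0.2, 0.1, -0.3]
width: 0.79
```

Call:
{"fn": "carry_out", "kwargs": {
  "steps": [0.8,-0.5,0.2,0,-0.02,0.8,-1,0.41,0,-0.02,0.8,-1,0.41,0,-0.02]
}}

```text
clock: 12.25
position: [0.4316, 0.1872, 0.1111]
ee_rot: [-1.223, 1.193, -1.19]
force: [-0.4, 0.0, -0.1]
width: 0.799
```

Run:
```python
from m import *
print(yaw());im,d=get_image("scene");W=cloud("scene",d)
for o in comp(W,(.64,.104),.035,.042,.052)[:3]:print(*o)
for o in comp(W,(.64,.104),.12,.04,.05)[:3]:print(*o)
for o in comp(W,(.437,-.053),.05,.012,.02)[:3]:print(*o)
```

```text
(array([0.4316, 0.1872, 0.1111]), np.float64(1.4), 0.799157196070648, 12.25)
437 [638.5 104.1] z 46.2 longax 92.1 rect [637.  104.2] [44. 60.] 2.0
450 [639.  103.9] z 46.2 longax 92.4 rect [637.  104.2] [44. 60.] 2.0
95 [638.4 143. ] z 46.0 longax 1.7 rect [636.5 143.1] [60.  8.] 1.5
85 [640.9  63.2] z 45.8 longax 1.9 rect [639.3  63.2] [59.  8.] 1.7
291 [439.3 -52.9] z 16.1 longax 85.0 rect [437.6 -53. ] [61. 43.] 85.4
```

The deep stack is flush: packer top 46.2 mm, walls 45.9 mm. I grip packer24.

Call:
{"fn": "carry_out", "kwargs": {
  "steps": [0.8,-0.1,0,-0.3,0,0.8,-0.1,0,-0.7,0,0.8,-0.1,0,-1,0,0.8,-0.1,0,-1,0,0.3,-0.1,0,-1,0,0.3,-0.1,0,-1,0,0.3,-0.1,0,-1,0,0.3,-0.1,0,-1,0,0.3,-0.1,0,-1,0,0.3,-0.1,0,-1,0,0.3,-0.1,0,-1,0]
}}

```text
clock: 13.4
position: [0.4273, 0.1854, 0.012]
ee_rot: [-1.217, 1.195, -1.196]
force: [-0.5, -1.7, 7.9]
width: 0.43
```

Call:
{"fn": "carry_out", "kwargs": {
  "steps": [0.3,0,0,0,0,0.3,0,0,0.5,0,0.3,0,0,1,0,0.3,0,0,1,0]
}}

```text
clock: 13.8
position: [0.4298, 0.1873, 0.1168]
ee_rot: [-1.209, 1.191, -1.196]
force: [0.3, -0.2, -1.2]
width: 0.435
```

Call:
{"fn": "carry_out", "kwargs": {
  "steps": [0.3,0.2,-0.5,0,0.27,0.3,0.4,-1,0,0.27,0.3,0.4,-1,0,0.27]
}}

```text
clock: 14.1
position: [0.468, 0.0795, 0.1109]
ee_rot: [-1.31, 1.039, -1.042]
force: [-0.3, -1.0, -1.2]
width: 0.437
```

Call:
{"fn": "carry_out", "kwargs": {
  "steps": [0.3,0.2,-0.5,0,0,0.3,0.5,-1,0,0,0.3,0.5,-1,0,0]
}}

```text
clock: 14.4
position: [0.5185, -0.0208, 0.1109]
ee_rot: [-1.308, 1.042, -1.045]
force: [-0.4, -0.7, -1.2]
width: 0.431
```

Call:
{"fn": "carry_out", "kwargs": {
  "steps": [0.3,0.2,-0.5,0,0,0.3,0.5,-1,0,0,0.3,0.5,-1,0,0]
}}

```text
clock: 14.7
position: [0.5682, -0.121, 0.1108]
ee_rot: [-1.308, 1.041, -1.045]
force: [-0.6, -0.3, -0.2]
width: 0.435
```

Call:
{"fn": "carry_out", "kwargs": {
  "steps": [0.3,0.53,-0.46,0,0,0.3,0.53,-0.46,-0.3,0,0.3,0.53,-0.46,-0.6,0,0.3,0.53,-0.46,-0.6,0,0.3,0.53,-0.46,-0.6,0]
}}

```text
clock: 15.2
position: [0.6191, -0.1595, 0.051]
ee_rot: [-1.31, 1.039, -1.035]
force: [0.2, -0.3, 1.2]
width: 0.434
```

Run:
```python
from h import *
print(yaw());im,d=get_image("wrist");cv2.imwrite("pics/w4.png",im[:,:,::-1])
```

```text
(array([ 0.6191, -0.1595,  0.051 ]), np.float64(13.3), 0.4342546918496504, 15.2)
```

View pics/w4.png

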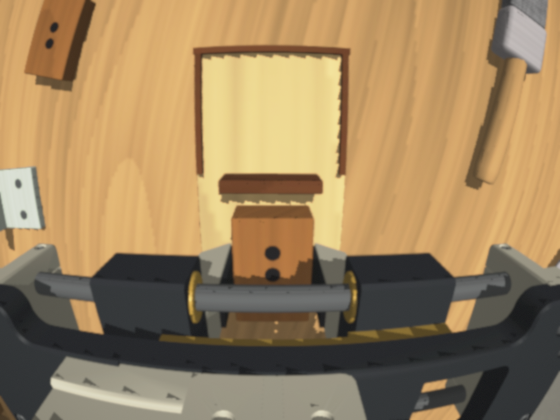

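Aligned and clear of the wall at px (270,184). I lower and release, then move to the bracket.

Call:
{"fn": "carry_out", "kwargs": {
  "steps": [0.3,0,0,-0.2,0,0.3,0,0,-0.28,0,0.3,0,0,-0.33,0,0.3,0,0,-0.33,0,0.3,0,0,-0.33,0,0.65,0,0,-0.33,0,0.65,0,0,-0.33,0,0.65,0,0,-0.33,0,0.65,0,0,-0.33,0]
}}

```text
clock: 16.15
position: [0.6199, -0.1608, 0.0184]
ee_rot: [-1.309, 1.037, -1.038]
force: [0.2, -0.3, 0.0]
width: 0.644
```

Call:
{"fn": "carry_out", "kwargs": {
  "steps": [0.65,0,0,0.3,0,0.65,0,0,0.8,0,0.65,0,0,0.8,0]
}}

```text
clock: 16.45
position: [0.6239, -0.161, 0.1047]
ee_rot: [-1.304, 1.03, -1.044]
force: [0.8, -0.1, 0.3]
width: 0.651
```

Call:
{"fn": "carry_out", "kwargs": {
  "steps": [0.55,-0.5,-0.1,0,0,0.55,-1,-0.1,0,0,0.55,-1,-0.1,0,0]
}}

```text
clock: 16.75
position: [0.5107, -0.1713, 0.0966]
ee_rot: [-1.315, 1.046, -1.034]
force: [-0.0, -0.8, -0.3]
width: 0.549
```

Call:
{"fn": "carry_out", "kwargs": {
  "steps": [0.55,-0.5,-0.1,0,0,0.55,-1,-0.1,0,0,0.55,-1,-0.1,0,0]
}}

```text
clock: 17.05
position: [0.4115, -0.1809, 0.0971]
ee_rot: [-1.314, 1.046, -1.035]
force: [1.2, -0.4, -0.7]
width: 0.55
```

Call:
{"fn": "carry_out", "kwargs": {
  "steps": [0.55,-0.32,-0.06,0,0,0.55,-0.32,-0.06,0,0,0.55,-0.32,-0.06,0,0,0.55,-0.32,-0.06,0,0]
}}

```text
clock: 17.45
position: [0.3891, -0.1867, 0.0985]
ee_rot: [-1.309, 1.036, -1.038]
force: [-0.6, -0.3, -0.6]
width: 0.553
```

Run:
```python
from m import *
print(yaw());im,d=get_image("scene");W=cloud("scene",d)
for o in comp(W,(.622,-.162),.035,.024,.034)[:3]:print(*o)
for o in comp(W,(.612,-.123),.12,.025,.035)[:3]:print(*o)
im,d=get_image("wrist");cv2.imwrite("pics/w5.png",im[:,:,::-1])
```

```text
(array([ 0.3891, -0.1867,  0.0985]), np.float64(13.2), 0.5527310595553531, 17.45)
403 [ 622.9 -160.5] z 29.8 longax 104.8 rect [ 621.7 -160.9] [44. 60.] 14.1
403 [ 622.7 -160.4] z 29.8 longax 105.4 rect [ 621.7 -160.9] [44. 60.] 14.0
82 [ 631.1 -200.4] z 29.9 longax 13.1 rect [ 629.6 -200.9] [59.  8.] 13.3
71 [ 613.8 -122.7] z 30.4 longax 12.8 rect [ 611.6 -123.8] [60.  7.] 14.0
```

View pics/w5.png

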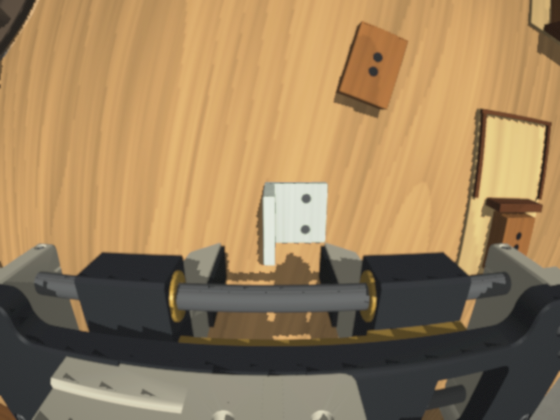

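packer24 is flush at 29.8 mm against walls of about 30 mm. The flange (px 270,225) sits midway between the fingers, so I descend and grip it.

Call:
{"fn": "carry_out", "kwargs": {
  "steps": [0.55,-0.01,0,-0.4,0,0.55,-0.01,0,-0.7,0,0.55,-0.01,0,-0.77,0,0.55,-0.01,0,-0.77,0,0,-0.01,0,-0.77,0,0,-0.01,0,-0.77,0,0,-0.01,0,-0.77,0,0,-0.01,0,-0.77,0,0,-0.01,0,-0.77,0,0,-0.01,0,-0.77,0,0,-0.01,0,-0.77,0,0,-0.01,0,-0.77,0],
  "grip_force": 30
}}

```text
clock: 18.75
position: [0.3868, -0.1869, 0.0214]
ee_rot: [-1.31, 1.037, -1.038]
force: [-1.4, -1.5, 5.4]
width: 0.081
```

Call:
{"fn": "carry_out", "kwargs": {
  "steps": [0,0,0,0,0,0,0,0,0.5,0,0,0,0,1,0,0,0,0,1,0]
}}

```text
clock: 19.15
position: [0.39, -0.1876, 0.1261]
ee_rot: [-1.307, 1.031, -1.044]
force: [0.6, -0.4, -1.4]
width: 0.086
```

Call:
{"fn": "carry_out", "kwargs": {
  "steps": [0,0.5,0.2,0,0,0,0.9,0.5,0,0,0,1,0.5,0,0,0,1,0.5,0,0]
}}

```text
clock: 19.55
position: [0.4885, -0.1351, 0.1206]
ee_rot: [-1.31, 1.035, -1.035]
force: [-0.2, 0.5, -2.1]
width: 0.087
```

Call:
{"fn": "carry_out", "kwargs": {
  "steps": [0,0.4,0.2,0,0,0,0.8,0.5,-0.2,0,0,0.94,0.51,-0.6,0,0,0.94,0.51,-0.6,0,0,0.94,0.51,-0.6,0]
}}

```text
clock: 20.05
position: [0.5784, -0.0867, 0.0598]
ee_rot: [-1.312, 1.041, -1.036]
force: [-0.0, 0.3, -2.1]
width: 0.085
```

Run:
```python
from h import *
print(yaw());im,d=get_image("wrist");cv2.imwrite("pics/w6.png",im[:,:,::-1])
```

```text
(array([ 0.5784, -0.0867,  0.0598]), np.float64(13.2), 0.08481384115062136, 20.05)
```

View pics/w6.png

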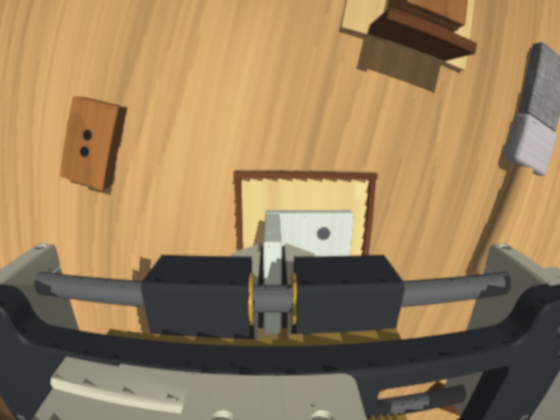

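The bracket sits inside the nest outline (px 310,235 against nest 237–375). I lower and release, then move to the knob.

Call:
{"fn": "carry_out", "kwargs": {
  "steps": [0,0,0,-0.2,0,0,0,0,-0.3,0,0,0,0,-0.335,0,0,0,0,-0.335,0,0,0,0,-0.335,0,0.4,0,0,-0.335,0,0.4,0,0,-0.335,0,0.4,0,0,-0.335,0,0.4,0,0,-0.335,0,0.4,0,0,-0.335,0]
}}

```text
clock: 21.1
position: [0.5808, -0.0857, 0.0278]
ee_rot: [-1.309, 1.038, -1.038]
force: [0.1, 0.3, 0.5]
width: 0.394
```

Call:
{"fn": "carry_out", "kwargs": {
  "steps": [0.4,0,0,0.3,0,0.4,0,0,0.8,0,0.4,0,0,0.8,0]
}}

```text
clock: 21.4
position: [0.5847, -0.0855, 0.1136]
ee_rot: [-1.304, 1.03, -1.043]
force: [1.0, 0.7, -0.2]
width: 0.399
```

Call:
{"fn": "carry_out", "kwargs": {
  "steps": [0.6,-0.1,0.5,0,-0.25,0.6,-0.2,1,0,-0.25,0.6,-0.2,1,0,-0.25]
}}

```text
clock: 21.7
position: [0.5594, 0.0229, 0.1082]
ee_rot: [-1.225, 1.18, -1.175]
force: [-0.3, 0.4, -0.1]
width: 0.588
```

Call:
{"fn": "carry_out", "kwargs": {
  "steps": [0.6,-0.1,0.5,0,0,0.6,-0.2,1,0,0,0.6,-0.2,1,0,0]
}}

```text
clock: 22.0
position: [0.5389, 0.1229, 0.1081]
ee_rot: [-1.226, 1.178, -1.173]
force: [0.1, -0.3, -0.3]
width: 0.599
```

Call:
{"fn": "carry_out", "kwargs": {
  "steps": [0.6,-0.1,0.5,0,0,0.6,-0.2,1,0,0,0.6,-0.2,1,0,0]
}}

```text
clock: 22.3
position: [0.5183, 0.2229, 0.1082]
ee_rot: [-1.226, 1.179, -1.172]
force: [0.9, 0.2, 0.2]
width: 0.601
```

Call:
{"fn": "carry_out", "kwargs": {
  "steps": [0.6,-0.1,0.5,0,0,0.6,-0.16,1,0,0,0.6,-0.16,1,0,0]
}}

```text
clock: 22.6
position: [0.5019, 0.3229, 0.1082]
ee_rot: [-1.226, 1.18, -1.172]
force: [0.6, 0.6, -0.6]
width: 0.6
```

Call:
{"fn": "carry_out", "kwargs": {
  "steps": [0.6,0,0.21,0,0,0.6,0,0.21,0,0,0.6,0,0.21,0,0,0.6,0,0.21,0,0]
}}

```text
clock: 23.0
position: [0.5051, 0.3337, 0.1075]
ee_rot: [-1.226, 1.184, -1.185]
force: [-0.2, -0.1, 0.2]
width: 0.599
```

Run:
```python
from m import *
print(yaw());im,d=get_image("scene");W=cloud("scene",d);cv2.imwrite("pics/s7.png",im[:,:,::-1])
for o in comp(W,(.60,-.082),.05,.05,.062)[:2]:print(*o)
for o in comp(W,(.60,-.082),.05,.0118,.017)[:2]:print(*o)
im,d=get_image("wrist");cv2.imwrite("pics/w7.png",im[:,:,::-1])
```

```text
(array([0.5051, 0.3337, 0.1075]), np.float64(1.9), 0.5986379500733756, 23.0)
91 [583.5 -86.3] z 55.7 longax 103.0 rect [582.8 -86.3] [11. 46.] 14.0
311 [606.3 -80.6] z 14.1 longax 96.0 rect [605.6 -80.7] [46. 49.] 13.7
```

View pics/w7.png

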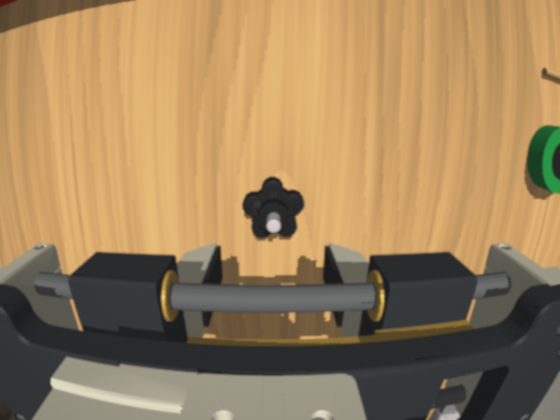

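The bracket is seated (base top 14.1 mm, flange top 55.7 mm). The knob (px 273,210) is centred between the fingers, so I descend and grip the boss.

Call:
{"fn": "carry_out", "kwargs": {
  "steps": [0.6,0,0.01,-0.4,0,0.6,0,0.01,-0.75,0,0.6,0,0.01,-0.86,0,0.6,0,0.01,-0.86,0,0.1,0,0.01,-0.86,0,0.1,0,0.01,-0.86,0,0.1,0,0.01,-0.86,0,0.1,0,0.01,-0.86,0,0.1,0,0.01,-0.86,0,0.1,0,0.01,-0.86,0,0.1,0,0.01,-0.86,0,0.1,0,0.01,-0.86,0],
  "grip_force": 20
}}

```text
clock: 24.3
position: [0.5052, 0.3365, 0.0225]
ee_rot: [-1.224, 1.183, -1.184]
force: [-0.1, -0.8, 6.7]
width: 0.252
```

Call:
{"fn": "carry_out", "kwargs": {
  "steps": [0.1,0,0,0,0,0.1,0,0,0.5,0,0.1,0,0,1,0,0.1,0,0,1,0]
}}

```text
clock: 24.7
position: [0.5076, 0.3393, 0.1285]
ee_rot: [-1.214, 1.181, -1.183]
force: [0.0, 0.6, -0.4]
width: 0.259
```

Call:
{"fn": "carry_out", "kwargs": {
  "steps": [0.1,0.4,-0.4,0,0,0.1,0.6,-0.75,0,0,0.1,0.6,-0.75,0,0]
}}

```text
clock: 25.0
position: [0.5694, 0.2525, 0.121]
ee_rot: [-1.223, 1.188, -1.196]
force: [1.0, -0.9, 0.3]
width: 0.251
```

Call:
{"fn": "carry_out", "kwargs": {
  "steps": [0.1,0.4,-0.4,0,0,0.1,0.69,-0.75,-0.2,0,0.1,0.69,-0.75,-0.6,0,0.1,0.69,-0.75,-0.6,0,0.1,0.69,-0.75,-0.6,0]
}}

```text
clock: 25.5
position: [0.6326, 0.1868, 0.0613]
ee_rot: [-1.227, 1.185, -1.182]
force: [0.4, 0.1, -0.2]
width: 0.252
```

Run:
```python
from h import *
print(yaw());im,d=get_image("wrist");cv2.imwrite("pics/w8.png",im[:,:,::-1])
```

```text
(array([0.6326, 0.1868, 0.0613]), np.float64(2.0), 0.2519175829848175, 25.5)
```

View pics/w8.png

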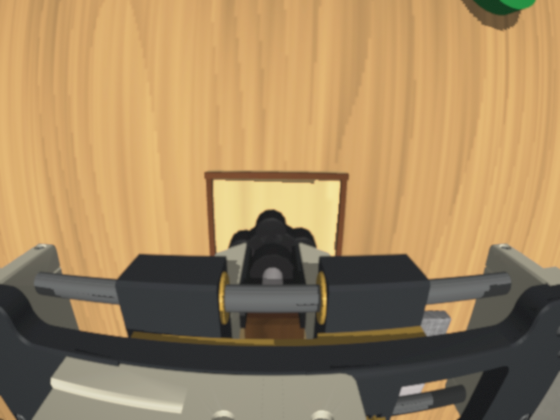

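The knob is centred over the nest (px 272,245, nest 210–347). I lower, release and withdraw.

Call:
{"fn": "carry_out", "kwargs": {
  "steps": [0.1,0,0,-0.2,0,0.1,0,0,-0.3,0,0.1,0,0,-0.335,0,0.1,0,0,-0.335,0,0.1,0,0,-0.335,0,0.5,0,0,-0.335,0,0.5,0,0,-0.335,0,0.5,0,0,-0.335,0,0.5,0,0,-0.335,0,0.5,0,0,-0.335,0]
}}

```text
clock: 26.55
position: [0.6338, 0.1862, 0.0282]
ee_rot: [-1.225, 1.184, -1.184]
force: [0.1, 0.7, -0.4]
width: 0.5
```

Call:
{"fn": "carry_out", "kwargs": {
  "steps": [0.5,0,0,0.3,0,0.5,0,0,0.8,0,0.5,0,0,1,0,0.5,0,0,1,0]
}}

```text
clock: 26.95
position: [0.6359, 0.1873, 0.1324]
ee_rot: [-1.219, 1.18, -1.185]
force: [0.1, 0.3, -0.1]
width: 0.505
```

Call:
{"fn": "carry_out", "kwargs": {
  "steps": [0.5,-0.5,0,0.5,0,0.5,-1,0,0.5,0,0.5,-1,0,0.5,0,0.5,-1,0,0.5,0]
}}

```text
clock: 27.35
position: [0.5314, 0.1865, 0.1785]
ee_rot: [-1.227, 1.183, -1.182]
force: [0.0, 0.6, 0.2]
width: 0.502
```

Call:
{"fn": "carry_out", "kwargs": {
  "steps": [0.5,-0.5,0.5,0,0,0.5,-1,1,0,0,0.5,-1,1,0,0,0.5,-1,1,0,0]
}}

```text
clock: 27.75
position: [0.4299, 0.2912, 0.1778]
ee_rot: [-1.229, 1.18, -1.175]
force: [0.4, 0.6, -1.4]
width: 0.503
```

Run:
```python
from m import *
print(yaw())
T={"p32+8":((.637,.104),.036,.042,.052),"deepwalls":((.62,.1),.13,.0445,.05),"p24":((.622,-.162),.035,.024,.034),"shalwalls":((.612,-.123),.13,.026,.034),
"knobhead":((.634,.186),.04,.02,.028),"stud":((.634,.186),.03,.054,.066),"flange":((.58,-.086),.05,.05,.062),"brbase":((.605,-.081),.05,.0118,.017),
"p16":((.437,-.052),.05,.012,.021),"glue":((.687,-.378),.1,.12,.16),"brush":((.77,.02),.13,.012,.03)}
for n in("scene","top"):
    im,d=get_image(n);W=cloud(n,d);cv2.imwrite(f"pics/{n}9.png",im[:,:,::-1]);W0=cloud(n,np.load(f"pics/{n}0.npy"))
    for k,a in T.items():
        for o in comp(W,*a)[:2 if "walls" in k else 1]: print(n,k,*o[:6])
        if k in("p16","glue","brush"):
            for o in comp(W0,*a)[:1]:print("   start",*o[:6])
a=cv2.imread("pics/scene9.png")[180:300,80:420];b=cv2.imread("pics/top9.png")[150:310,150:460]
cv2.imwrite("pics/f.png",np.vstack([cv2.resize(a,(680,240)),cv2.resize(b,(680,350))]))
```

```text
(array([0.4299, 0.2912, 0.1778]), np.float64(2.4), 0.5025719799428887, 27.75)
scene p32+8 441 [638.6 104.1] z 46.4 longax 91.5
scene deepwalls 390 [638.3 104.2] z 46.5 longax 91.8
scene deepwalls 80 [637. 143.] z 46.2 longax 2.1
scene p24 405 [ 623.1 -160.5] z 30.0 longax 103.1
scene shalwalls 391 [ 622.5 -160.6] z 30.1 longax 103.9
scene shalwalls 80 [ 630.1 -200.6] z 29.5 longax 13.5
scene knobhead 186 [641.8 184.1] z 24.2 longax 81.0
scene stud 18 [636.1 185. ] z 58.5 longax 21.2
scene flange 95 [583.5 -86.5] z 55.0 longax 103.0
scene brbase 309 [606.3 -80.8] z 14.3 longax 105.2
scene p16 295 [439.3 -52.7] z 16.0 longax 86.6
   start 298 [439.8 -52.7] z 16.1 longax 87.3
scene glue 208 [ 691.5 -377.5] z 146.8 longax 109.9
   start 204 [ 691.5 -377.4] z 147.2 longax 120.1
scene brush 1283 [767.4  33. ] z 18.3 longax 87.0
   start 1285 [767.4  32.8] z 18.2 longax 87.0
top p32+8 396 [634.9 105.1] z 45.6 longax 92.8
top deepwalls 284 [634.1 105.1] z 46.2 longax 94.7
top deepwalls 33 [641.2  64.9] z 46.0 longax 2.2
top p24 381 [ 619.3 -159.5] z 29.4 longax 102.2
top shalwalls 376 [ 619.  -159.2] z 29.5 longax 104.4
top shalwalls 79 [ 625.6 -199.3] z 29.4 longax 12.6
top knobhead 163 [630.7 185.7] z 23.3 longax 156.3
top stud 14 [632.8 186.6] z 57.3 longax 43.1
top flange 75 [579.9 -84.5] z 55.3 longax 103.4
top brbase 231 [607.4 -79.1] z 13.9 longax 103.4
top p16 392 [435.8 -51.2] z 15.5 longax 86.4
   start 401 [435.7 -51. ] z 15.2 longax 86.6
top glue 153 [ 684.3 -376.7] z 147.6 longax 121.6
   start 156 [ 684.2 -376.6] z 147.6 longax 121.0
top brush 886 [762.3  33.6] z 17.4 longax 86.5
   start 883 [762.3  34.1] z 17.6 longax 86.5
```

View pics/f.png

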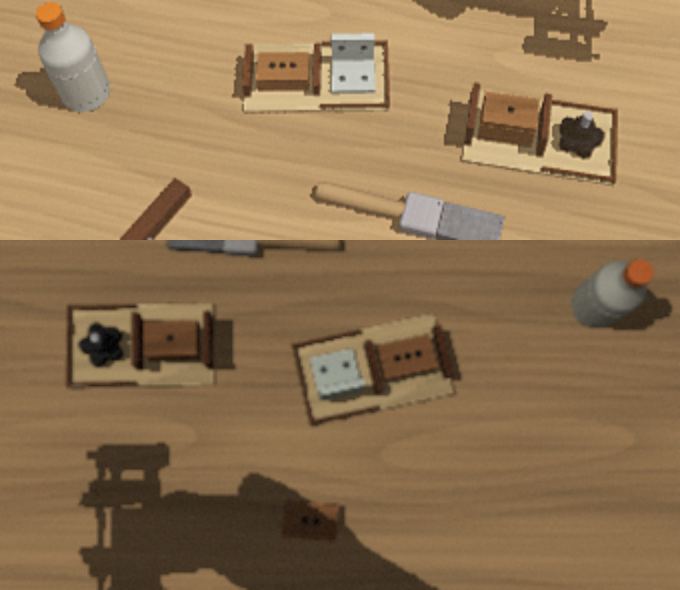

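The final pictures show both kits complete, with packer16, the bottle and the brush unmoved. I hand in.

```bash
python3 -c "
from cell import arm
print(arm.sign_off())"
```

```text
the job is handed in; nothing more can be done
None
```

Both kits are made up and the job is handed in, at about 28 s of the 125 s allowed. `sign_off()` gives no verdict.

- **Deep board:** the 32 mm packer lies underneath with the 8 mm packer on top. The stack top measures 45.6–46.4 mm against walls of 46 mm, and it is centred to about 1–2 mm. The knob stands stud up in the nest, with its stud top at 57–58.5 mm where 58 is expected.
- **Shallow board:** the 24 mm packer's top is at 29.4–30.0 mm against walls of 30 mm, centred to about 2 mm. The bracket is base down in the nest, with its base top at about 14 mm.
- **Left alone:** the 16 mm packer, the bottle and the brush are within 1 mm of where they started, and the gripper is clear of everything.

**Checks that disagreed:** the two fixed cameras differ by a steady 3–4 mm in x (about 7 mm at the bottle's cap) and 1–2 mm in y. I averaged them for the targets. One position read mid-motion was about 9 mm off, and I corrected it before gripping the 8 mm packer.

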